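# Open the ratchet bar clamp for the next firebrick

### The job

The clamp on the glass studio's bench has to be opened right up for the firebrick lying beside it. With the fingertips, press the red release tab on the clamp's sliding jaw and, keeping it pressed, push the jaw back along the bar until it is up against the end stop; then let the tab spring up again. Leave the brick and everything else on the bench where they are: nothing is to be picked up or shoved about.

Things in the scene. Friction and masses are not known exactly. Their poses are not given: they have to be found in the camera images.
- clamp: Bar clamp on a plywood board (150 x 400 x 18 mm) bolted to the bench; it cannot move. Origin on the bench under the bar; the bar (10 mm wide, top 70 mm above the bench, 4 mm sawteeth on it, pitch 10 mm) runs along this frame's y, z is up. Two timber work rests, 78 mm high, 18 mm wide, stand at x = -55 and +55 mm, y from -118 to +18 mm.
- head_face (a point): Middle of the rubber face of the blue fixed head at the bar's -y end (clamp frame: y = -120 mm, 101 mm above the bench). The head is up to 126 mm high; its screw and tommy bar reach to y = -252 mm.
- jaw (a joint): Opening of the clamp in m, fixed head's rubber face to the sliding jaw's: 0 closed, 0.130 fully open, carriage against the end stop. It grows as the jaw goes towards the clamp's +y. The jaw slides with 1 to 3 N of friction and stays where it is left. While the release is up, the ratchet lets it click only towards closed (6 N), never back by more than a tooth (10 mm).
- jaw_back (a point): Middle of the back end of the blue sliding jaw's carriage, at the height of the bar's top. The carriage is 100 mm long from the jaw's rubber face and straddles the bar; the jaw's upright plate at its front end is 44 mm wide, 25 mm thick and reaches 126 mm above the bench.
- release (a joint): Angle of the red release lever in rad: 0 up, 0.40 pressed to its stop. From about 0.2 the pawl is clear of the rack and the jaw slides; keep it pressed while pushing; a spring lifts it when let go. At the tab's middle 0.2 rad is 5 mm down, the stop 11 mm; it takes about 4 N at first, 8 N at the stop.
- tab (a point): Middle of the top face of the red thumb tab on the sliding jaw, 36 mm wide, 34 mm long, 91 mm above the bench when up. It slopes up to the clamp's +y by 0.2 rad (level at 0.2 rad pressed). Its +y end, 15 mm from here, turns up into a lip 10 mm high: a fingertip pressing the tab pushes the jaw to +y against this lip. 49 mm are free from here to the upright plate on its -y side.
- pivot (a point): Pivot of the release lever, in the jaw's carriage: 26 mm towards the clamp's -y from the tab's middle and 19 mm lower, so the tab also goes about 5 mm to +y as it is pressed right down.
- stop_face (a point): Middle of the face of the end stop (dark steel block on the bar, 80 mm high, 24 mm wide) that the carriage meets when the clamp is fully open, at the height of the bar's top.
- firebrick: The waiting cream firebrick, 114 x 230 x 64 mm, 1.0 kg, loose, lying flat near the clamp on its +x side, its long side (y) along the bar. Origin at the centre of its underside.
- tumbler: Clear glass tumbler, 80 mm across the rim, 140 mm high, standing loose near the fixed head. Origin at the centre of its underside.
- tongs: Steel tongs with black handles and grey sleeves on the tips, 320 mm long (along its y), 66 mm wide, 18 mm high, loose. Origin under the middle.
- paddle: Cork-faced wooden paddle, lying loose, 270 mm long (along its x), blade 100 x 75 x 24 mm. Origin on the bench near its middle.
- brush: Hand brush lying loose along its x.
- jar: Amber glass jar with a steel lid, 72 mm across, 105 mm high, loose. Origin at the centre of its underside.
- half_brick: Sooty half firebrick, 114 x 110 x 64 mm, loose. Origin at the centre of its underside.
There are look-alikes about, which are no part of the job. Leave any green or purple look-alike of the tumbler alone.

How it is judged (in metres and radians):
On the way, in this order (a step that is already met when the one before it is completed fails the run):
1. the release tab is pressed far enough to free the pawl, the jaw not yet back at the stop (value of joint release above 0.185 rad and value of joint jaw below 0.12 m), for 0.1 s.
2. the jaw is back against the end stop (value of joint jaw above 0.126 m), for 0.2 s.
At the end, for the whole second after the job is handed in: The clamp is open to within 4 mm of its end stop (joint jaw above 0.126 m), the release tab has sprung up (below 0.17 rad), the firebrick and the tumbler are within 20 mm and the other loose things within 30 mm of where they were, the tumbler upright (value of joint jaw above 0.126 m and value of joint release below 0.17 rad and distance of each of firebrick, tumbler from where it was at the start of the episode below 0.02 m and angle between tumbler's own z axis and vertical below 0.2 rad and distance of each of tongs, paddle, brush, jar, half_brick from where it was at the start of the episode below 0.03 m); the robot touches nothing.
It fails at once if the waiting firebrick is lifted, carried or shoved (moved more than 20 mm) (distance of firebrick from where it was at the start of the episode above 0.02 m).
It fails at once if the glass tumbler is lifted, shoved (more than 20 mm) or tipped (distance of tumbler from where it was at the start of the episode above 0.02 m or angle between tumbler's own z axis and vertical above 0.3 rad).
It fails at once if another loose thing is picked up or shoved more than 30 mm (distance of any of tongs, paddle, brush, jar, half_brick from where it was at the start of the episode above 0.03 m).
It also fails if it takes over 35 s, if anything falls off the work surface, if the arm or the gripper's body presses on something with over 40 N, if the wrist force passes 120 N, or if a joint passes its speed limit or range.

### The arm

A 6-joint arm with a two-finger parallel gripper is mounted at the origin on the work surface. World frame = base frame: x ahead of the robot, y to its left, z up, the work surface at z = 0. Lengths are in mm, angles in degrees, forces in N, time in s.
With the tool pointing down it reaches from about 300 to 850 mm from the base axis. Payload 5.4 kg.
Tool frame: the origin (TCP) lies on the centre line of the jaws, within the pads' length; the fingertips stand 14 mm ahead of it and the grasp point (between the pads) lies 5 mm behind it; z points along the fingers, y is the line along which they close (so a half turn about z gives the same grasp; the last joint's range is limited). The gripper opens to 85 mm and grips with 20 to 120 N. Pads are 22 mm wide; open, the fingers measure 114 mm over their backs; the gripper's body (76 mm by 85 mm) begins 54 mm behind the grasp point. The pads swing forward as they close: fully open they stand 13 mm farther back than shut.
Start: joints at [-77.069, 9.076, 91.501, -0, 79.423, -12.038], TCP at [242.703, -521.25, 245.299] pointing down, gripper open.
Joint ranges: [-166.64, 166.64], [-54.1, 131.32], [10.49, 154.53], [-73.88, 253.88], [9.74, 151.15], [-171.62, 171.62]. Speed limits (degrees/s): [147.25, 147.25, 180, 180, 180, 180].

### API

Orientations are given as [roll, pitch, yaw] about the fixed x, y, z axes, in that order (R = Rz(yaw) Ry(pitch) Rx(roll)).
In Python, from workcell import status, viewer, robot, masks_of, mark_of gives the robot as it stands.
- The arm moves only by the shell command python3 -m pendant 'ROWS' [OPENING] [FORCE]. ROWS is JSON, a list that holds one entry, the list of rows, each a list of 4 numbers: the shift along the tool's x, y, z in m, then the turn about the tool's z in degrees. A call has exactly 5 rows; each row shifts and turns the commanded pose from where the row before left it, along the tool's axes as they then stand; what a row does not reach is not made up. A row lasts 1/12 s, in which the tool goes at most 41.7 mm and 7.16 degrees, less where a joint would pass 70% of its speed; a pose out of reach is approached as far as the arm can. A call is refused whole if a number of a shift passes 0.0417 or a number of a turn 7.16, either way. A call with a gripper value outside its range is refused whole. OPENING is the closure, from 0 (fully open) to 1 (shut), set as the call begins (- or left out, the last holds). The fingers move at their own pace and stop on an object; FORCE is the grip in N (left out, the last holds). Time passes only in rows, so rows that do not move let the fingers close, or fill a call up. It gives the time, the measured TCP pose, the force, the opening and the grip force at its end, in the units of the state.
- status.state(): the state, without advancing time (a new reading comes with each control period).
- viewer.snapshot(name): name is "side" or "top" or "wrist"; returns (picture, depth): 384x512x3 uint8, blue, green, red; 384x512 float32, mm along the optical axis (not along the pixel's ray), 0 where there is no reading.
- viewer.camera_params(name): a dict with "fx", "fy", "cx", "cy" (pixels), "k1" (the pictures are not rectified: a ray, as slopes to the right and down, at radius r is drawn at 1 + k1 r^2 times it, then the intrinsics apply), "extrinsics" (4x4, takes a point from world to camera coordinates). Camera axes: x right, y down, z forward; pixel columns grow to the right and rows downward; lengths in mm; the calibration is good to about 2 mm. A picture is of the moment at which its call begins: read the wrist's pose just before it. camera_params takes no time and is no camera call; for the wrist camera it gives the pose at the moment of the call.
- robot.finish_job(): hands the job in; it is judged then, once.
Trained networks look in the newest picture that a camera, given by its name, has taken for a name from the list of things; names that differ only in an ending like _2 or _b are one class to them, and where a whole thing is asked for, a point or a joint stands for the part that bears it (a point fixed in the world has none). Each returns a list of dicts, best first, with "confidence" (0 to 1); they miss things now and then, are a little off and sometimes report something else, mostly with a low value. They report only what shows in the picture. A call takes as long as a camera call. They do not tell look-alikes from the thing itself.
- masks_of(camera, query): "region" (384x512 bool, what is visible of it).
- mark_of(camera, query): "location" ([x, y, z] in mm, in world coordinates, good to about 4 mm: a listed point, or the origin of a listed thing).
The state is a dict: "time_s": time; "qpos": joint angles; "qd": joint speeds; "joint_efforts": joint torques, N m; "position": TCP position; "tcp_rot": TCP orientation; "wrist_force": force on the tool from outside, world axes, zero at the start; "moment": the same for the moment, N m; "opening": opening from 0.0 (shut) to 1.0 (fully open); "gripper_force": force on a finger pad.
Only numpy, scipy, OpenCV 4.12 (cv2) and the standard library are available. Lean on these libraries where they do the work, as an engineer would, in place of code of your own. Each camera call takes 0.05 s, during which the arm holds its last target. There are 200 camera calls.

## Working session

There is one attempt and no reset: what is moved stays moved. The work goes in short steps, Python scripts to look and compute and a shell command to move; the robot and the scene stay as the last step left them, time stands still between calls to the robot, and variables do not carry over. Pictures are saved under pics/ and viewed, at most 10 in all, crops included, and the job is handed in when it is done.

```bash
mkdir -p pics
cat > h.py <<'E'
from workcell import status, viewer, robot, masks_of, mark_of
import numpy as np, cv2
E
python3 - <<'E'
from h import *
s=status.state(); print(s['time_s'],s['position'],s['tcp_rot'],s['opening'])
ims=[]
for c in ('top','side'):
    p,d=viewer.snapshot(c); ims.append(p)
    for q in ['tab','jaw_back','stop_face','head_face','pivot','clamp','tumbler','firebrick']:
        print(c,q,[(np.round(m['location']).tolist(),round(m['confidence'],2)) for m in mark_of(c,q)[:3]])
cv2.imwrite('pics/a.png',cv2.resize(np.vstack(ims),(450,600*1)) if 0 else np.hstack([cv2.resize(i,(400,300)) for i in ims]))
cv2.imwrite('pics/top.png',cv2.resize(ims[0],(800,600)))
cv2.imwrite('pics/side.png',cv2.resize(ims[1],(800,600)))
E
```

```text
0.0 [ 242.57415012 -520.68210455  244.30401888] [-1.79891048e+02 -2.34328122e-02  2.49685699e+01] 0.9973449899426287
top tab [([601.0, -52.0, 92.0], 0.55), ([508.0, 102.0, -0.0], 0.2)]
top jaw_back []
top stop_face [([625.0, 46.0, 67.0], 0.58)]
top head_face [([567.0, -175.0, 102.0], 0.93), ([440.0, -154.0, -0.0], 0.46)]
top pivot [([596.0, -78.0, 66.0], 0.45)]
top clamp [([568.0, -174.0, 102.0], 0.42)]
top tumbler [([438.0, -152.0, 0.0], 0.76), ([318.0, -139.0, -2.0], 0.75), ([336.0, -264.0, 1.0], 0.63)]
top firebrick [([745.0, -113.0, -1.0], 0.62)]
side tab [([602.0, -52.0, 93.0], 0.53)]
side jaw_back [([606.0, -28.0, 75.0], 0.83)]
side stop_face [([631.0, 48.0, 70.0], 0.84)]
side head_face [([570.0, -176.0, 103.0], 0.89), ([405.0, -542.0, 1.0], 0.67)]
side pivot [([592.0, -79.0, 72.0], 0.4)]
side clamp [([595.0, -56.0, -1.0], 0.93)]
side tumbler [([342.0, -267.0, -2.0], 0.9), ([321.0, -138.0, -2.0], 0.81), ([439.0, -155.0, -4.0], 0.8)]
side firebrick [([505.0, 105.0, 4.0], 0.69), ([747.0, -116.0, 4.0], 0.67), ([571.0, -171.0, 102.0], 0.32)]
```

View pics/top.png

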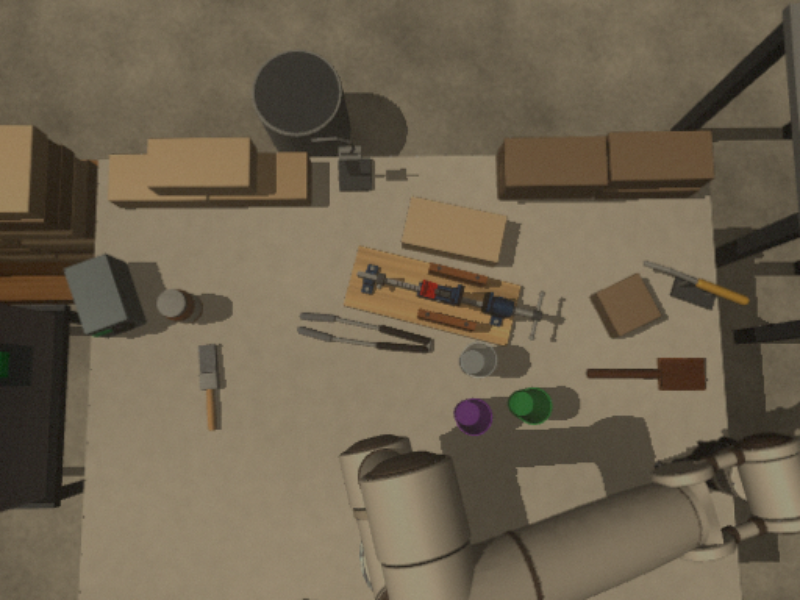

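View pics/side.png

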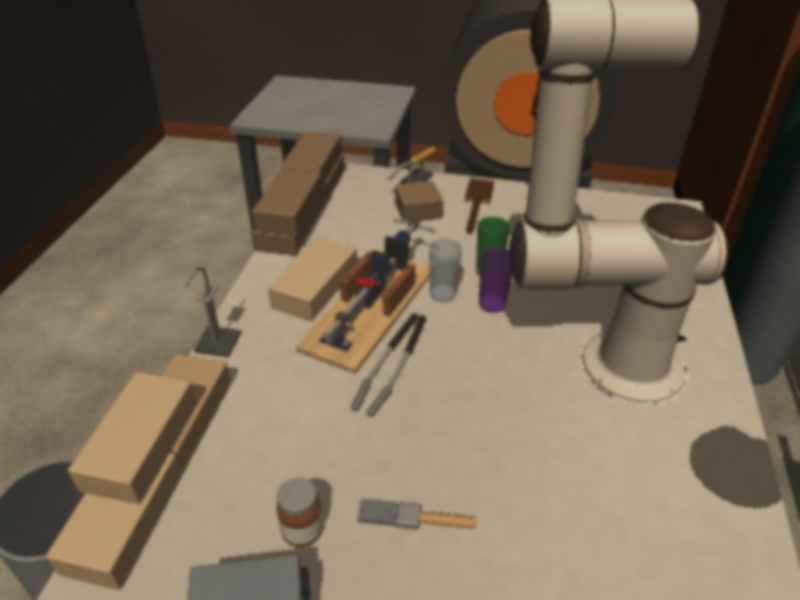

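The views agree. The clamp's +y axis points at about 75° in the world frame, the tab is at about (601, -52, 92), and the opening is about 52 mm. The real tab is the red patch at top-view pixel (428,290). I'll turn the tool to yaw 75 and shut the fingers.

```bash
python3 -m pendant '[[[0,0,0,5],[0,0,0,5],[0,0,0,5],[0,0,0,5],[0,0,0,5]]]' 1 40
python3 -m pendant '[[[0,0,0,5],[0,0,0,5],[0,0,0,5],[0,0,0,5],[0,0,0,5]]]'
python3 - <<'E'
from h import *
from scipy.spatial.transform import Rotation as R
s=status.state(); r=R.from_euler('xyz',s['tcp_rot'],degrees=True)
print(s['tcp_rot'],s['position'],r.inv().apply(np.array([601.5,-52,205])-s['position']))
E
```

```text
time_s: 1.32
position: [242.7, -521.3, 245.3]
tcp_rot: [-180.0, 0.0, -0.3]
wrist_force: [-1.3, -0.0, -0.6]
opening: 0.298
gripper_force: 0.0
time_s: 1.73
position: [242.7, -521.3, 245.3]
tcp_rot: [180.0, 0.0, -25.3]
wrist_force: [-0.9, 0.4, 0.4]
opening: 0.001
gripper_force: 0.0
[ 1.79999027e+02  1.01621053e-03 -2.52783991e+01] [ 242.70266866 -521.25373815  245.29174558] [ 124.06158843 -577.53293043   40.27973493]
```

```bash
python3 -m pendant '[[[0,0,0,-6.7],[0,0,0,-6.7],[0,0,0,-6.7],[0,0,0,-6.7],[0,0,0,-6.7]]]' >/dev/null
python3 -m pendant '[[[0,0,0,-6.7],[0,0,0,-6.7],[0,0,0,-6.7],[0,0,0,-6.7],[0,0,0,-6.7]]]' >/dev/null
python3 -m pendant '[[[0,0,0,-6.7],[0,0,0,-6.7],[0,0,0,-6.7],[0,0,0,-6.7],[0,0,0,-6.7]]]'
cat >> h.py <<'E'
from scipy.spatial.transform import Rotation as R
def to(p):
    s=status.state(); r=R.from_euler('xyz',s['tcp_rot'],degrees=True)
    print(s['time_s'],s['tcp_rot'],s['position'],'F',s['wrist_force'],'go',r.inv().apply(np.array(p)-s['position']))
E
python3 -c "
from h import *
to([601.5,-52,205])"
```

```text
time_s: 2.98
position: [242.7, -521.2, 245.3]
tcp_rot: [-180.0, 0.0, 75.8]
wrist_force: [-0.3, 0.8, 0.2]
opening: -0.001
gripper_force: 0.0
2.9833 [-1.79999361e+02  5.25529160e-04  7.57999219e+01] [ 242.70295854 -521.24370148  245.31722721] F [-0.34359149  0.79719583  0.15566993] go [542.9223758  232.72488704  40.30965097]
```

```bash
python3 -m pendant '[[[0.027,0.0116,0,0],[0.027,0.0116,0,0],[0.027,0.0116,0,0],[0.027,0.0116,0,0],[0.027,0.0116,0,0]]]' >/dev/null
python3 -m pendant '[[[0.027,0.0116,0,0],[0.027,0.0116,0,0],[0.027,0.0116,0,0],[0.027,0.0116,0,0],[0.027,0.0116,0,0]]]' 
python3 -m pendant '[[[0.027,0.0116,0,0],[0.027,0.0116,0,0],[0.027,0.0116,0,0],[0.027,0.0116,0,0],[0.027,0.0116,0,0]]]' >/dev/null
python3 -m pendant '[[[0.027,0.0116,0,0],[0.027,0.0116,0,0],[0.027,0.0116,0,0],[0.027,0.0116,0,0],[0.027,0.0116,0,0]]]'
python3 - <<'E'
from h import *
to([601.5,-52,125])
for c in ('wrist','top','side'):
    p,d=viewer.snapshot(c); cv2.imwrite(f'pics/{c}2.png',p)
    for q in ['tab','jaw_back','stop_face','head_face']:
        print(c,q,[(np.round(m['location']).tolist(),round(m['confidence'],2)) for m in mark_of(c,q)[:3]])
E
```

```text
time_s: 3.82
position: [423.5, -287.7, 245.4]
tcp_rot: [180.0, 0.0, 75.5]
wrist_force: [0.8, -0.9, 0.1]
opening: -0.003
gripper_force: 0.0
time_s: 4.65
position: [603.5, -55.4, 245.3]
tcp_rot: [180.0, 0.0, 75.5]
wrist_force: [0.9, -0.6, 0.2]
opening: 0.001
gripper_force: 0.0
4.65 [1.79990355e+02 4.18890828e-03 7.54775927e+01] [603.53814009 -55.38718078 245.34171944] F [ 0.86846067 -0.60744929  0.16368911] go [  2.77667619  -2.84264401 120.34103993]
wrist tab [([602.0, -50.0, 96.0], 0.79)]
wrist jaw_back [([603.0, -30.0, 71.0], 0.82)]
wrist stop_face [([628.0, 46.0, 68.0], 0.63)]
wrist head_face [([565.0, -175.0, 105.0], 0.83), ([604.0, -50.0, 95.0], 0.68)]
top tab [([600.0, -54.0, 89.0], 0.53)]
top jaw_back [([610.0, -29.0, 72.0], 0.57), ([744.0, -114.0, -0.0], 0.54), ([562.0, -508.0, 1.0], 0.43)]
top stop_face [([599.0, -77.0, 71.0], 0.65), ([623.0, 49.0, 66.0], 0.57), ([566.0, -174.0, 105.0], 0.17)]
top head_face [([566.0, -174.0, 104.0], 0.9), ([742.0, -116.0, 1.0], 0.24)]
side tab [([600.0, -54.0, 96.0], 0.52)]
side jaw_back [([607.0, -26.0, 72.0], 0.63)]
side stop_face [([629.0, 48.0, 68.0], 0.66), ([745.0, -114.0, 5.0], 0.2)]
side head_face [([569.0, -172.0, 102.0], 0.79)]
```

View pics/wrist2.png

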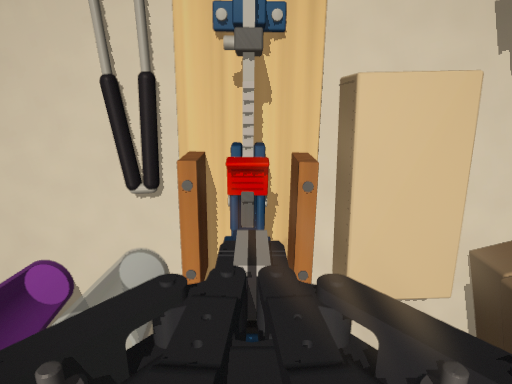

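The wrist view shows the tab in red at about (248,175), with its lip along the upper edge. The bar is vertical in the image and the tool is aligned with it. I'll measure the red patch from depth.

```bash
cat >> h.py <<'E'
def red(cam='wrist'):
    k=viewer.camera_params(cam); p,d=viewer.snapshot(cam)
    b,g,r=[p[...,i].astype(int) for i in range(3)]
    m=(r>100)&(g<60)&(b<60)&(d>0)
    v,u=np.nonzero(m)
    K=np.array([[k['fx'],0,k['cx']],[0,k['fy'],k['cy']],[0,0,1]],float)
    n=cv2.undistortPoints(np.c_[u,v].astype(float)[:,None],K,np.array([k['k1'],0,0,0.]))[:,0]
    z=d[m]; P=np.c_[n*z[:,None],z,np.ones(len(z))]
    W=(np.linalg.inv(np.array(k['extrinsics']))@P.T).T[:,:3]
    return W,p
E
python3 - <<'E'
from h import *
W,p=red()
a=np.radians(75.3); y=np.array([np.cos(a),np.sin(a)]); x=np.array([y[1],-y[0]])
Y=(W[:,:2]-[601.5,-52])@y; X=(W[:,:2]-[601.5,-52])@x
print(len(W),np.percentile(X,[2,50,98]),np.percentile(Y,[1,2,50,98,99]))
for lo in range(-24,26,3):
    m=(Y>=lo)&(Y<lo+3)
    if m.sum()>5: print(lo,m.sum(),np.median(W[m,2]),np.median(X[m]))
to([601.5,-52,125])
E
```

```text
1513 [-18.29255071  -1.26150435  15.33526512] [-16.24331789 -15.53928884   2.36868567  18.18489134  18.29941792]
-18 44 86.51277952285801 5.802347448992428
-15 97 86.99550504906898 -2.171065402102903
-12 124 87.8671545214446 -2.1476875774938433
-9 128 88.29794318279764 -1.7136873076660237
-6 136 89.11766069735458 -1.7040810971622806
-3 131 89.65455052823143 -0.40226895574216937
0 124 90.59451836161085 -1.2578992439991987
3 127 90.51657666380913 -1.2603858827202872
6 142 91.53561431205387 -1.6649000507548892
9 45 91.6908871774836 0.4652996651884755
12 128 103.7235627789519 -1.5277558568899523
15 250 99.5545730542479 -1.209110102547573
18 37 91.97118245547313 -2.0964482349924243
5.45 [ 1.79994924e+02 -6.84358766e-04  7.54550808e+01] [602.71167043 -56.88970798 245.35892805] F [0.24593633 0.4467015  0.12595361] go [  4.42726273  -2.41149597 120.35876778]
```

```bash
python3 -m pendant '[[[0.0029,-0.0038,0.024,0],[0,0,0.024,0],[0,0,0.024,0],[0,0,0.024,0],[0,0,0.024,0]]]'
python3 -m pendant '[[[0,0,0,0],[0,0,0,0],[0,0,0,0],[0,0,0,0],[0,0,0,0]]]'
python3 - <<'E'
from h import *
to([599.8,-53.1,110])
W,p=red(); cv2.imwrite('pics/w3.png',p)
E
```

```text
time_s: 5.87
position: [599.8, -52.9, 124.3]
tcp_rot: [180.0, 0.0, 75.5]
wrist_force: [0.6, 0.8, -0.2]
opening: -0.002
gripper_force: 0.0
time_s: 6.28
position: [601.1, -53.3, 127.5]
tcp_rot: [179.8, 0.0, 75.5]
wrist_force: [-0.8, 0.2, 0.3]
opening: 0.002
gripper_force: 0.0
6.2833 [1.79789841e+02 7.10668792e-03 7.54714174e+01] [601.1331515  -53.33705626 127.46406014] F [-0.7658789   0.23458731  0.30605049] go [-0.10279633 -1.41403776 17.45900385]
```

View pics/w3.png

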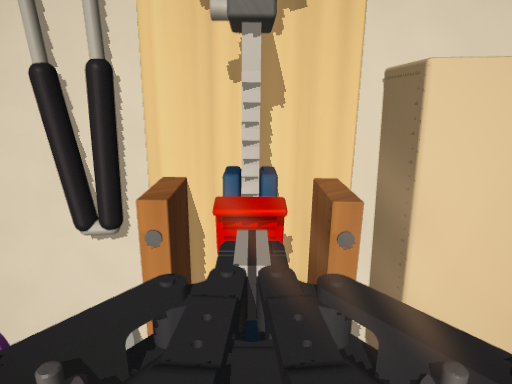

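The fingers are centred over the tab at about (250,235), just short of the lip. I'll press down.

```bash
python3 -m pendant '[[[0,-0.001,0.004,0],[0,0,0.004,0],[0,0,0.004,0],[0,0,0.004,0],[0,0,0.003,0]]]'
python3 -m pendant '[[[0,0,0.001,0],[0,0,0.001,0],[0,0,0,0],[0,0,0,0],[0,0,0,0]]]'
```

```text
time_s: 6.75
position: [598.6, -52.5, 105.6]
tcp_rot: [-179.9, -0.0, 75.5]
wrist_force: [-0.3, 1.8, 3.6]
opening: 0.001
gripper_force: 1.5
time_s: 7.17
position: [598.9, -52.6, 104.6]
tcp_rot: [180.0, -0.0, 75.5]
wrist_force: [-2.3, 1.5, 4.0]
opening: -0.001
gripper_force: 1.5
```

```bash
python3 -m pendant '[[[0,0,0.0015,0],[0,0,0.0015,0],[0,0,0.0015,0],[0,0,0.0015,0],[0,0,0.001,0]]]'
python3 -m pendant '[[[0,0,0,0],[0,0,0,0],[0,0,0,0],[0,0,0,0],[0,0,0,0]]]'
python3 - <<'E'
from h import *
W,p=red('wrist'); cv2.imwrite('pics/w4.png',p)
print(np.percentile(W[:,2],[5,50,99]))
to([599.8,-53.1,97])
E
```

```text
time_s: 7.58
position: [599.2, -52.8, 97.7]
tcp_rot: [180.0, 0.0, 75.5]
wrist_force: [-1.9, 2.0, 7.9]
opening: 0.001
gripper_force: 3.8
time_s: 8.0
position: [599.1, -53.0, 97.9]
tcp_rot: [180.0, 0.0, 75.5]
wrist_force: [-1.9, 1.6, 8.2]
opening: 0.001
gripper_force: 3.6
[80.61025964 82.55150298 93.13373078]
8.05 [1.79965362e+02 2.16627669e-02 7.54719720e+01] [599.10386164 -52.96234172  97.88996938] F [-2.26340849  1.98857539  7.25772227] go [0.04170862 0.70787328 0.89038179]
```

View pics/w4.png

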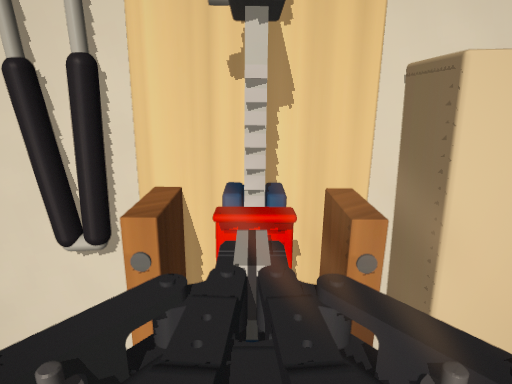

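The tab is down: the lip top dropped about 10 mm and the force is 8 N, so the lever is at roughly 0.3 rad. Next I'll push to +y.

```bash
python3 -m pendant '[[[0.003,0,0.0003,0],[0.003,0,0,0],[0.003,0,0,0],[0.003,0,0,0],[0.003,0,0,0]]]'
python3 -m pendant '[[[0.003,0,0,0],[0.003,0,0,0],[0.003,0,0,0],[0.003,0,0,0],[0.003,0,0,0]]]'
python3 - <<'E'
from h import *
W,p=red('wrist'); a=np.radians(75.3)
Y=(W[:,:2]-[601.5,-52])@[np.cos(a),np.sin(a)]
print(np.percentile(Y,[2,98]),np.percentile(W[:,2],[5,50,99]))
to([599.8,-53.1,97])
E
```

```text
time_s: 8.47
position: [602.9, -39.1, 97.4]
tcp_rot: [180.0, 0.1, 75.5]
wrist_force: [-2.3, -0.8, 6.0]
opening: -0.004
gripper_force: 2.9
time_s: 8.88
position: [606.8, -24.6, 97.5]
tcp_rot: [179.9, 0.1, 75.5]
wrist_force: [-0.9, -2.2, 5.6]
opening: -0.002
gripper_force: 2.9
[24.65724215 48.68074345] [79.78582166 81.89693479 92.29102009]
8.9333 [1.79920117e+02 6.49218872e-02 7.54845189e+01] [606.92704976 -24.01538583  97.5642262 ] F [-1.45157488 -0.13411614  5.34912501] go [-29.94190842   0.38942544   0.59869731]
```

The jaw moves freely, with the lip about 26–30 mm along. Continuing.

```bash
python3 -m pendant '[[[0.004,0,0,0],[0.004,0,0,0],[0.004,0,0,0],[0.004,0,0,0],[0.004,0,0,0]]]'
python3 -m pendant '[[[0.004,0,0,0],[0.004,0,0,0],[0.004,0,0,0],[0.004,0,0,0],[0.004,0,0,0]]]'
python3 -m pendant '[[[0.002,0,0,0],[0.002,0,0,0],[0.002,0,0,0],[0.001,0,0,0],[0.001,0,0,0]]]'
```

```text
time_s: 9.35
position: [612.0, -5.3, 97.6]
tcp_rot: [179.9, 0.1, 75.5]
wrist_force: [-1.2, -1.0, 6.1]
opening: 0.003
gripper_force: 2.8
time_s: 9.77
position: [617.2, 14.1, 97.7]
tcp_rot: [179.9, 0.1, 75.5]
wrist_force: [-0.4, -2.0, 5.2]
opening: 0.001
gripper_force: 2.8
time_s: 10.18
position: [619.3, 21.8, 97.7]
tcp_rot: [179.9, 0.1, 75.5]
wrist_force: [-0.7, -1.6, 6.0]
opening: 0.001
gripper_force: 2.9
```

```bash
python3 -m pendant '[[[0.001,0,0,0],[0.001,0,0,0],[0.001,0,0,0],[0.001,0,0,0],[0,0,0,0]]]'
python3 -m pendant '[[[0.001,0,0,0],[0.001,0,0,0],[0.001,0,0,0],[0,0,0,0],[0,0,0,0]]]'
```

```text
time_s: 10.6
position: [620.4, 25.8, 97.8]
tcp_rot: [179.9, 0.1, 75.5]
wrist_force: [-0.1, -0.6, 6.2]
opening: 0.001
gripper_force: 3.0
time_s: 11.02
position: [620.9, 28.5, 97.5]
tcp_rot: [179.9, 0.1, 75.5]
wrist_force: [-0.3, -2.8, 5.5]
opening: -0.0
gripper_force: 2.4
```

```bash
python3 -m pendant '[[[0.001,0,0,0],[0.001,0,0,0],[0.001,0,0,0],[0,0,0,0],[0,0,0,0]]]'
python3 - <<'E'
from h import *
W,p=red('wrist'); a=np.radians(75.3)
Y=(W[:,:2]-[601.5,-52])@[np.cos(a),np.sin(a)]
print(np.percentile(Y,[2,98]),np.percentile(W[:,2],[5,50,99]))
cv2.imwrite('pics/w5.png',p)
to([599.8,-53.1,97])
E
```

```text
time_s: 11.43
position: [621.1, 32.3, 97.0]
tcp_rot: [180.0, 0.0, 75.5]
wrist_force: [0.8, -3.8, 4.3]
opening: 0.003
gripper_force: 3.5
[ 80.60993538 102.759434  ] [79.40775071 84.78465962 92.11459625]
11.4833 [1.79976322e+02 1.60260657e-02 7.54736784e+01] [621.06002519  32.29444598  97.00418026] F [ 0.62796067 -4.4524123   4.02944893] go [-8.79971360e+01  8.38632396e-01  2.91403071e-02]
```

View pics/w5.png

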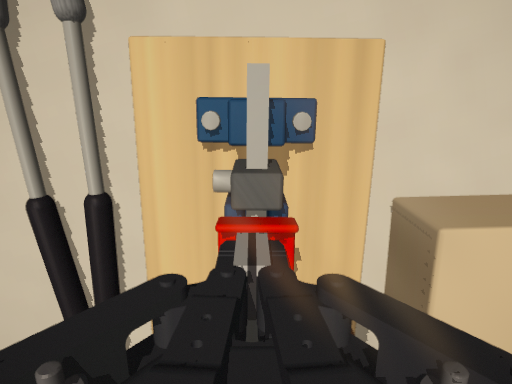

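The carriage's blue end meets the dark stop block at about (256,208), and the push force is starting to rise. One more small push to confirm.

```bash
python3 -m pendant '[[[0.001,0,0,0],[0.001,0,0,0],[0.001,0,0,0],[0.001,0,0,0],[0,0,0,0]]]'
python3 - <<'E'
from h import *
W,p=red('wrist'); a=np.radians(75.3)
Y=(W[:,:2]-[601.5,-52])@[np.cos(a),np.sin(a)]
print(np.percentile(Y,[2,98]),np.percentile(W[:,2],[5,50,99]))
to([599.8,-53.1,97])
E
```

```text
time_s: 11.9
position: [621.2, 32.9, 96.4]
tcp_rot: [-180.0, 0.4, 75.5]
wrist_force: [-1.4, -14.8, 2.7]
opening: 0.003
gripper_force: 9.6
[ 81.04508502 103.06480788] [78.60534634 84.40234687 91.06325188]
11.95 [-179.9621347     0.3668822    75.47838066] [621.23303734  32.91639437  96.38763611] F [ -2.65151837 -14.94519241   2.76313253] go [-8.86447740e+01  8.19858369e-01 -4.52912294e-02]
```

The push now meets 15 N with no further movement, so the jaw is at the stop. I'll ease the push, then lift straight up.

```bash
python3 -m pendant '[[[-0.002,0,-0.001,0],[-0.001,0,-0.003,0],[0,0,-0.004,0],[0,0,-0.004,0],[0,0,-0.005,0]]]'
python3 -m pendant '[[[0,0,-0.005,0],[0,0,-0.01,0],[0,0,-0.02,0],[0,0,-0.03,0],[0,0,-0.03,0]]]'
python3 -m pendant '[[[-0.02,0,-0.01,0],[-0.02,0,0,0],[-0.02,0,0,0],[0,0,0,0],[0,0,0,0]]]'
python3 - <<'E'
from h import *
W,p=red('wrist'); a=np.radians(75.3)
Y=(W[:,:2]-[601.5,-52])@[np.cos(a),np.sin(a)]
print(np.percentile(Y,[2,98]),np.percentile(W[:,2],[5,50,99]))
cv2.imwrite('pics/w6.png',p)
for q in ['jaw_back','stop_face','tab','tumbler','firebrick']:
    print(q,[(np.round(m['location']).tolist(),round(m['confidence'],2)) for m in mark_of('wrist',q)[:3]])
to([599.8,-53.1,97])
E
```

```text
time_s: 12.37
position: [618.7, 27.2, 109.8]
tcp_rot: [-179.8, 0.7, 75.5]
wrist_force: [0.9, -27.5, -18.0]
opening: -0.0
gripper_force: 13.0
time_s: 12.78
position: [619.2, 34.7, 207.2]
tcp_rot: [-179.6, -0.1, 75.5]
wrist_force: [0.2, 0.3, 0.5]
opening: 0.001
gripper_force: 0.0
time_s: 13.2
position: [605.2, -24.2, 217.6]
tcp_rot: [-179.8, -0.1, 75.4]
wrist_force: [-0.1, -0.1, -0.7]
opening: 0.002
gripper_force: 0.0
[63.74059387 97.1083884 ] [ 86.7677528   90.35625155 104.6440352 ]
jaw_back [([624.0, 47.0, 70.0], 0.64)]
stop_face [([627.0, 51.0, 67.0], 0.9)]
tab [([626.0, 25.0, 95.0], 0.57)]
tumbler [([316.0, -139.0, -7.0], 0.89)]
firebrick [([747.0, -113.0, -0.0], 0.7)]
13.5 [-1.79962948e+02 -2.35487619e-02  7.55300608e+01] [606.0973354  -23.70111756 218.67453966] F [ 0.16728511 -0.31312677  0.42368179] go [-30.08985075   1.3270568  121.66135017]
```

View pics/w6.png

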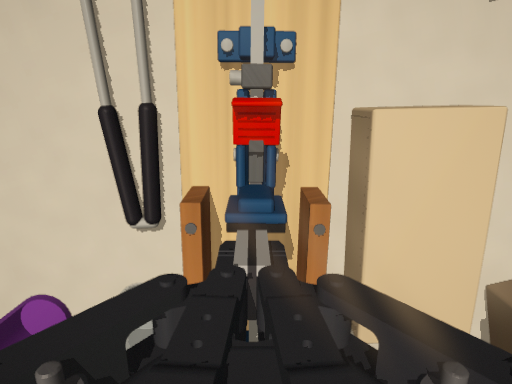

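Run:
```python
from h import *
p=cv2.imread('pics/w6.png'); cv2.imwrite('pics/w6c.png',cv2.resize(p[55:165,190:325],None,fx=5,fy=5,interpolation=cv2.INTER_CUBIC))
```

```text
(no output)
```

View pics/w6c.png

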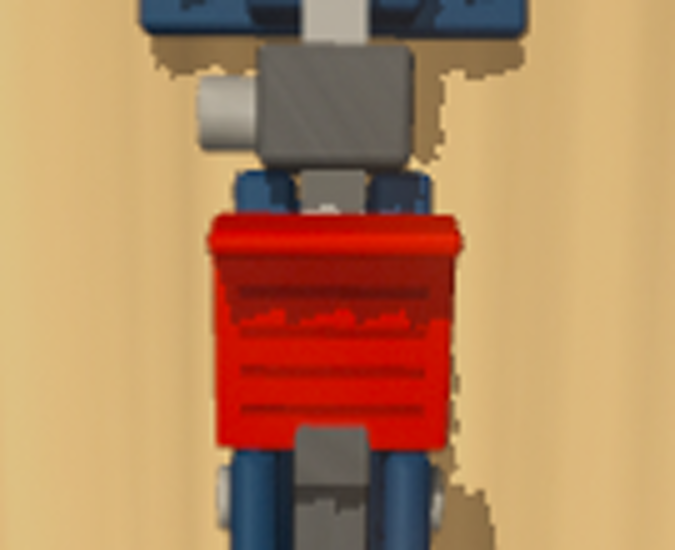

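The crop shows the carriage end (row ~170) against the stop block (row ~168) and the tab sprung up. Handing in.

```bash
python3 -c "
from h import *
print(robot.finish_job())"
```

```text
the job is handed in; nothing more can be done
None
```

I handed the job in at about 13.5 s of the 35 s allowed: the clamp jaw is open against its end stop, the red tab has sprung up, and as far as I could see nothing else on the bench was moved; no verdict came back.

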